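# Snap the split clip onto the tensioner shaft

### The job

On the lathe's white belt-tensioner bracket a yellow split clip lies in its channel, open mouth towards the upright steel shaft. Pick up the green-handled fork tool and push the clip with it along the channel until it snaps fully home round the groove at the foot of the shaft, then stand the fork back upright on the bench, clear of the bracket. Do not touch the clip with the gripper, and leave the red-handled drift standing where it is.

Things in the scene. Friction and masses are not known exactly. Their poses are not given: they have to be found in the camera images.
- fork: Right tool, loose, upright, 150 g. Steel foot 40 (x) x 46 (y) x 14 mm high; green handle 24 x 24 mm up from its middle, top at 92 mm; grip it at about 60 mm, best pinched along x. Two steel tines reach to x = +65 mm, 12 mm high from the underside, each 9 mm wide with a 12 mm gap (30 over both). Origin: centre of the foot's underside, below the handle; z up.
- drift: Wrong tool, loose, upright, to be left alone: same foot and handle size as the fork, but the handle is red and one dark blunt bar, 12 mm wide, reaches to x = +49 mm. Origin: centre of the foot's underside.
- clip: Yellow split clip, loose, flat, 50 g. Bridge at the back, 47 mm wide (y), 12 high, x = -26 (rear face, push here) to -16 mm; two spring jaws, 7 high, reach to x = +12 mm, mouth to +x. Origin: underside, on the shaft's axis once home. Starts 34 to 50 mm short, slides freely; from 16 mm short 5 to 10 N spread the jaws, from about 10 mm short it snaps to a firm stop.
- groove (a point): Shaft's axis at deck level, 30 mm above the bench; bracket fixed. Push along +x; z up. Deck: y +-39, x -90 to 125 mm. Groove 20 mm across, 9 high; shaft head over it 28 across, to 22 above the deck. Channel ribs 6 high, inner faces y = +-25.5, x -66 to 12. Fork goes between them, underside 0 to 6 above the deck. Black pulley, 60 across, 32 high, at x = 88. Deck clear otherwise.
Things that resemble listed ones, but are neither listed nor needed, are in the scene too. Leave any blue or purple look-alike of the fork alone.

How it is judged:
By the outcome, as a careful person would: the job done as asked, in the order asked, and still so for the second after the job is handed in, with the robot touching nothing.
It also fails if it takes over 54 s, if anything falls off the work surface, if the arm or the gripper's body presses on something with over 40 N, if the wrist force passes 120 N, or if a joint passes its speed limit or range.

### The arm

A 6-joint arm with a two-finger parallel gripper is mounted at the origin on the work surface. World frame = base frame: x ahead of the robot, y to its left, z up, the work surface at z = 0. Lengths are in m, angles in degrees, forces in N, time in s.
With the tool pointing down it reaches from about 0.225 to 0.875 m from the base axis. Payload 3.4 kg.
Tool frame: the origin (TCP) lies between the finger pads; the fingertips stand 22 mm ahead of it and the grasp point (between the pads) lies 3 mm ahead of it; y points along the fingers, z is the direction in which the jaws open and shut, and the axes are right-handed (so a half turn about y gives the same grasp; the last joint's range is limited). The gripper opens to 85 mm and grips with 20 to 120 N. Pads are 22 mm wide; open, the fingers measure 114 mm over their backs; the gripper's body (76 mm by 85 mm) begins 54 mm behind the grasp point. The pads swing forward as they close: fully open they stand 13 mm farther back than shut.
Start: joints at [-72.995, 15.808, 86.224, -0, 77.962, -6.933], TCP at [0.233, -0.526, 0.253] pointing down, gripper open.
Joint ranges: [-165.64, 165.64], [-43.16, 119.46], [12.63, 154.43], [-67.54, 247.53], [6.08, 155.33], [-154.97, 154.97]. Speed limits (degrees/s): [147.25, 147.25, 180, 180, 180, 180].

### API

Orientations are given as a 3x3 rotation matrix whose columns are the frame's x, y, z axes.
In Python, from station import * gives the robot as it stands.
- The arm moves only by the tool jog_arm, never from a script. Its argument "motion" is a list of rows, each a list of 5 numbers: the closure in counts, from 0 (fully open) to 255 (shut), then the shift along the tool's x, y, z in m, then the turn about the tool's y in degrees. A call has 1 to 10 rows; each row shifts and turns the commanded pose from where the row before left it, along the tool's axes as they then stand; what a row does not reach is not made up. A row lasts 1/10 s, in which the tool goes at most 50 mm and 8.59 degrees, less where a joint would pass 70% of its speed; a pose out of reach is approached as far as the arm can. A call is refused whole if a number of a shift passes 0.05 or a number of a turn 8.59, either way. A call with a gripper value outside its range is refused whole. The fingers move at their own pace and stop on an object; "grip_force" is the grip in N (left out, the last holds). Time passes only in rows, so rows that do not move let the fingers close. It gives the time, the measured TCP pose, the force and the opening at its end, in the units of the state.
- get_obs(): the state, without advancing time (a new reading comes with each control period).
- camera(name): name is "side" or "top" or "wrist"; returns a dict with "image" (400x640x3 uint8, red, green, blue), "mtx" (3x3 intrinsics, pixels), "extrinsics" (4x4, takes a point from world to camera coordinates). Camera axes: x right, y down, z forward; pixel columns grow to the right and rows downward; lengths in m; the calibration is good to about 2 mm. A picture is of the moment at which its call begins. There is no depth.
- sign_off(): hands the job in, once; it reports no verdict.
The state is a dict: "time_s": time; "joints": joint angles; "dq": joint speeds; "joint_torque": joint torques, N m; "tcp_pos": TCP position; "ee_rot": TCP orientation; "force": force on the tool from outside, world axes, zero at the start; "ft_torque": the same for the moment, N m; "opening": finger opening in m.
Only numpy, scipy, OpenCV 4.12 (cv2) and the standard library are available. Lean on these libraries where they do the work, as an engineer would, in place of code of your own. Each camera call takes 0.05 s, during which the arm holds its last target.

## Working session

There is one attempt and no reset: what is moved stays moved. The work goes in short steps, Python scripts to look and compute and a tool call to move; the robot and the scene stay as the last step left them, time stands still between calls to the robot, and variables do not carry over. Pictures are saved under pics/ and viewed, and the job is handed in when it is done.

Besides the shell and the picture viewer there is one more tool, called after "Request:" as name(argument=value, ...) on one line, values as JSON. jog_arm: Moves the arm, as the interface text tells. Its arguments: {"type":"object","properties":{"motion":{"type":"array","items":{"type":"array","items":{"type":"number"}}},"grip_force":{"type":"number"}},"required":["motion"]}

```bash
mkdir -p pics; ls
python3 - <<'E'
from station import *
import cv2,numpy as np
o=get_obs(); print(o['time_s'],o['tcp_pos'],np.round(o['ee_rot'],3),o['opening'],o['force'])
for n in ['top','side','wrist']:
    c=camera(n); cv2.imwrite(f'pics/{n}0.png',c['image'][:,:,::-1]); np.savez(f'pics/{n}0.npz',**c)
    print(n,c['mtx'].round(1).tolist(),c['extrinsics'].round(3).tolist())
E
```

```text
pics
0.0 [ 0.23315186 -0.52506532  0.25243772] [[-0.914 -0.001  0.406]
 [-0.406  0.002 -0.914]
 [-0.    -1.    -0.002]] 0.08538739206642736 [-0.48844971  0.93133921 -0.19541709]
top [[411.8, 0.0, 318.2], [0.0, 411.8, 198.1], [0.0, 0.0, 1.0]] [[0.026, -0.999, -0.034, -0.062], [-0.987, -0.02, -0.16, 0.499], [0.159, 0.037, -0.987, 0.757], [0.0, 0.0, 0.0, 1.0]]
side [[389.6, 0.0, 314.7], [0.0, 389.6, 201.3], [0.0, 0.0, 1.0]] [[-0.986, -0.167, -0.012, 0.459], [-0.082, 0.549, -0.832, 0.116], [0.145, -0.819, -0.555, 0.754], [0.0, 0.0, 0.0, 1.0]]
wrist [[324.6, 0.0, 310.1], [0.0, 324.6, 199.0], [0.0, 0.0, 1.0]] [[0.406, -0.914, -0.001, -0.574], [-0.874, -0.389, 0.291, -0.038], [-0.266, -0.117, -0.957, 0.379], [0.0, 0.0, 0.0, 1.0]]
```

View pics/top0.png

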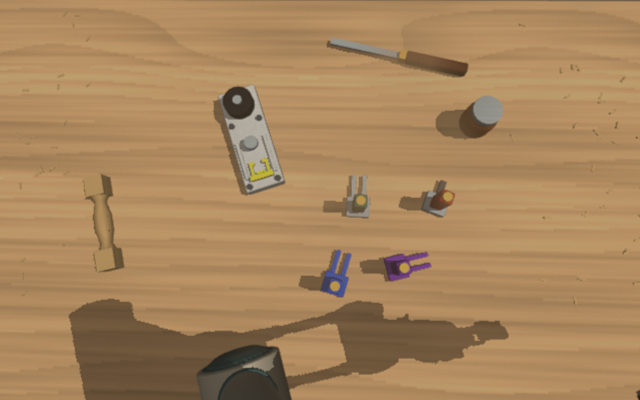

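View pics/side0.png

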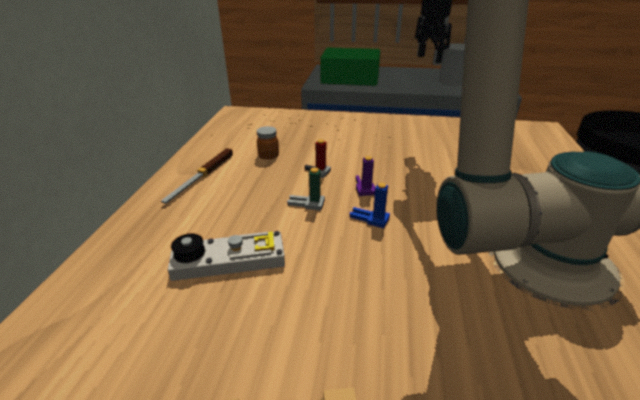

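View pics/wrist0.png

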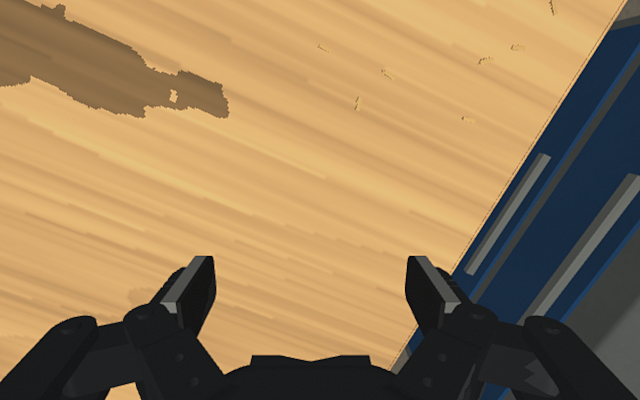

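The top view shows the green fork at about (360,202) with its tines toward the top of the image, and the drift at (438,202). The bracket runs from the pulley (238,102) to (265,190), with the clip at (260,170) and the shaft at (250,143). The side view agrees. I'll zoom in to measure.

```bash
cat > h.py <<'E'
import cv2,numpy as np
def cam(f): 
    c=np.load(f); return c['image'],c['mtx'],c['extrinsics']
def ray(uv,z,K,E):
    R=E[:3,:3];t=E[:3,3];C=-R.T@t
    d=R.T@np.linalg.inv(K)@np.array([uv[0],uv[1],1.]); return C+d*(z-C[2])/d[2]
def proj(P,K,E):
    p=K@(E[:3,:3]@np.array(P)+E[:3,3]); return p[:2]/p[2]
E
python3 - <<'E'
from h import *
i,_,_=cam('pics/top0.npz')
a=cv2.resize(i[75:205,200:300],None,fx=4.4,fy=4.4,interpolation=cv2.INTER_CUBIC)
b=cv2.resize(i[165:225,330:390],None,fx=5.7,fy=5.7,interpolation=cv2.INTER_CUBIC)
print(a.shape,b.shape)
o=np.zeros((572,800,3),np.uint8);o[:a.shape[0],:440]=a;o[:342,450:792]=b
cv2.imwrite('pics/z1.png',o[:,:,::-1])
i,_,_=cam('pics/side0.npz')
a=cv2.resize(i[225:285,160:295],None,fx=5.5,fy=5.5,interpolation=cv2.INTER_CUBIC)
cv2.imwrite('pics/z2.png',a[:,:,::-1])
a=cv2.resize(i[130:240,270:400],None,fx=5,fy=5,interpolation=cv2.INTER_CUBIC)
cv2.imwrite('pics/z3.png',a[:,:,::-1])
E
```

```text
(572, 440, 3) (342, 342, 3)
```

View pics/z1.png

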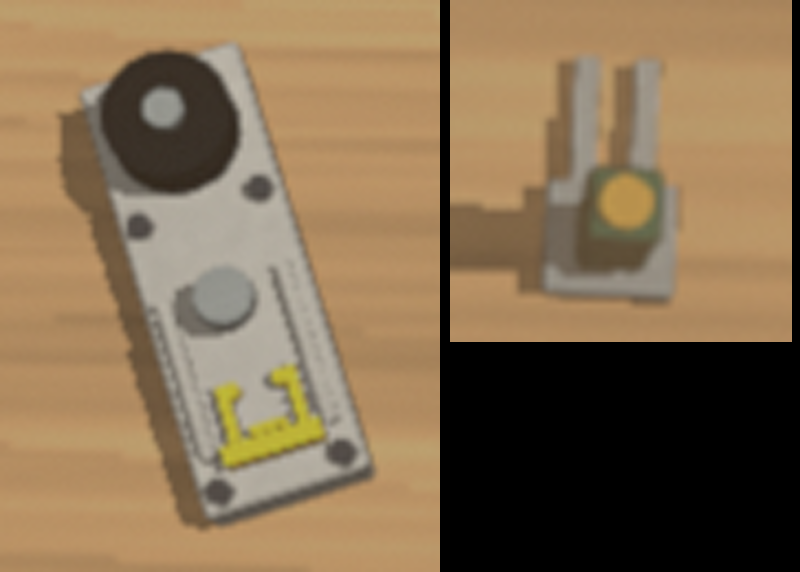

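View pics/z2.png

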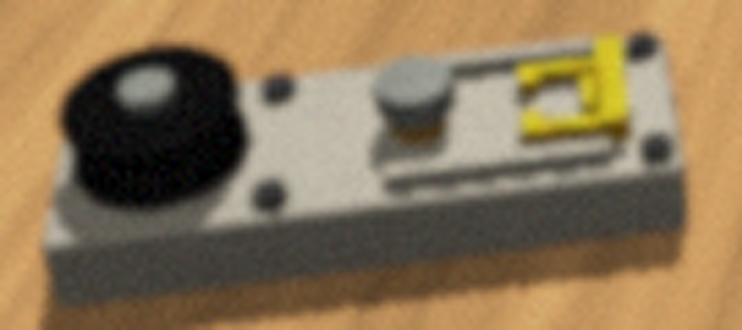

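View pics/z3.png

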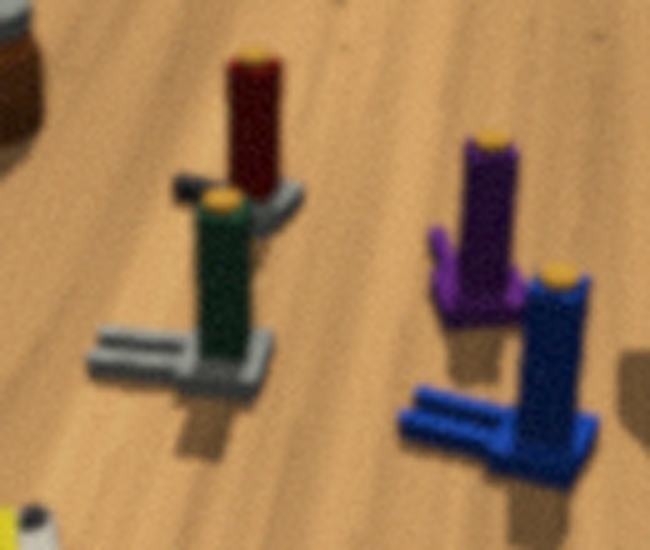

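```bash
cat > m1.py <<'E'
from h import *
i,K,E=cam('pics/top0.npz')
A=lambda x,y:(200+(x+.5)/4.4-.5,75+(y+.5)/4.4-.5)
B=lambda x,y:(330+(x-450+.5)/5.7-.5,165+(y+.5)/5.7-.5)
W=lambda p,z:ray(p,z,K,E)[:2]
bl,br,tr,tl=[W(A(*p),.03) for p in [(208,516),(372,467),(238,42),(82,93)]]
n=np.linalg.norm
print('deck sides',n(br-bl),n(tr-tl),n(tr-br),n(tl-bl))
# rigid fit: bracket pts local, y left: looking from above +x = up image, so y+ = left
L=np.array([[-90,39],[-90,-39],[125,-39],[125,39]])/1e3
def fit(L,P):
    lc=L.mean(0);pc=P.mean(0);a=L-lc;b=P-pc
    th=np.arctan2((a[:,0]*b[:,1]-a[:,1]*b[:,0]).sum(),(a*b).sum())
    R=np.array([[np.cos(th),-np.sin(th)],[np.sin(th),np.cos(th)]]);o=pc-R@lc
    return th,R,o,(P-(L@R.T+o))*1e3
P=np.array([bl,br,tr,tl]);th,R,o,r=fit(L,P);print('bracket',np.degrees(th),o,r.round(1).tolist())
# refs
loc=lambda p,z:((W(A(*p),z)-o)@R*1e3).round(1)
print('shaft head top',loc((225,295),.052),'pulley',loc((171,120),.062),'hub?',loc((162,107),.062))
print('clip rear corners top',loc((224,467),.042),loc((325,438),.042))
print('clip mid rear', loc((218,452),.042),loc((321,423),.042))
# side check
i2,K2,E2=cam('pics/side0.npz')
S=lambda x,y:(160+(x+.5)/5.5-.5,225+(y+.5)/5.5-.5)
W2=lambda p,z:ray(p,z,K2,E2)[:2]
for nm,p,z in [('shafttop',(413,82),.052),('pulleytop',(150,100),.062),('corner-90,39',(685,168),.03),('corner125,39',(48,243),.03),('cliprear y-',(620,38),.042),('cliprear y+',(628,125),.042)]:
    print(nm,((W2(S(*p),z)-o)@R*1e3).round(1))
# fork
FP=[((545,291),.014,(-20,23)),((670,299),.014,(-20,-23)),((587,57),.012,(65,10.5)),((650,60),.012,(65,-10.5)),((626,202),.092,(0,0))]
P=np.array([W(B(*p),z) for p,z,_ in FP]);L=np.array([l for _,_,l in FP])/1e3
th,R,o,r=fit(L,P);print('fork',np.degrees(th),o,r.round(1).tolist())
T=lambda x,y:(270+(x+.5)/5-.5,130+(y+.5)/5-.5)
for nm,p,z in [('top',(223,200),.092),('foot corner -20,23',(248,388),.014),('tine tip 65,15',(90,362),.012),('tip 65,-15',(108,328),.012)]:
    print(nm,((W2(T(*p),z)-o)@R*1e3).round(1))
E
python3 m1.py
```

```text
deck sides 0.07661170083263255 0.07655003786942072 0.2135000232323198 0.2111237202268632
bracket 19.304367147359475 [0.60715692 0.08414743] [[2.3, -0.0], [0.3, 0.8], [-1.2, 0.4], [-1.4, -1.2]]
shaft head top [ 0.4 -0.1] pulley [82.2 -0.9] hub? [89.4  1.3]
clip rear corners top [-71.7  23.5] [-73.2 -23. ]
clip mid rear [-64.3  24.2] [-66.1 -23.2]
shafttop [-1.4  5.9]
pulleytop [84.3 12. ]
corner-90,39 [-90.7  42.4]
corner125,39 [120.3  40.8]
cliprear y- [-74.1 -18.3]
cliprear y+ [-73.   30.4]
fork -2.1237769948318435 [ 0.48953156 -0.12786611] [[0.3, -1.4], [0.1, 1.4], [-0.6, 0.7], [-0.5, -0.5], [0.6, -0.2]]
top [-2.  -2.3]
foot corner -20,23 [-19.8  31.5]
tine tip 65,15 [58.  21.4]
tip 65,-15 [57.1 -8.8]
```

Request:
jog_arm(motion=[[0,-0.035,0,-0.023,-8],[0,-0.035,0,-0.023,0],[0,-0.035,0,-0.023,0],[0,-0.035,0,-0.023,0],[0,-0.035,0,-0.023,0],[0,-0.035,0,-0.023,0],[0,-0.035,0,-0.023,0],[0,-0.035,0,-0.023,0],[0,0,0,0,-8],[0,0,0,0,-8]])

```text
time_s: 1.15
tcp_pos: [0.379, -0.2225, 0.2532]
ee_rot: [[-0.663, -0.0, 0.748], [-0.748, 0.0, -0.663], [0.0, -1.0, -0.0]]
force: [-0.1, -0.5, -0.9]
opening: 0.0859
```

Request:
jog_arm(motion=[[0,0,0,0,-8],[0,0,0,0,-8],[0,0,0,0,-8],[0,0,0,0,-8],[0,0,0,0,-8]])

```text
time_s: 1.65
tcp_pos: [0.3785, -0.2239, 0.2531]
ee_rot: [[-0.03, -0.0, 1.0], [-1.0, 0.0, -0.03], [-0.0, -1.0, -0.0]]
force: [-0.8, -0.5, -0.2]
opening: 0.0856
```

```bash
cat > snap.py <<'E'
import sys
from station import *
import cv2,numpy as np
o=get_obs(); print(o['time_s'],np.round(o['tcp_pos'],4),np.round(o['ee_rot'],3).tolist(),o['opening'],np.round(o['force'],1),np.round(o['joints'],0))
for a in sys.argv[1:]:
    n=a.rstrip('0123456789')
    c=camera(n); cv2.imwrite(f'pics/{a}.png',c['image'][:,:,::-1]); np.savez(f'pics/{a}.npz',**c)
E
python3 snap.py wrist1
```

```text
1.65 [ 0.3785 -0.2239  0.2531] [[-0.03, -0.0, 1.0], [-1.0, 0.0, -0.03], [-0.0, -1.0, -0.0]] 0.08556470055727448 [-0.8 -0.5 -0.2] [-40.   4. 101.  -0.  75. -38.]
```

View pics/wrist1.png

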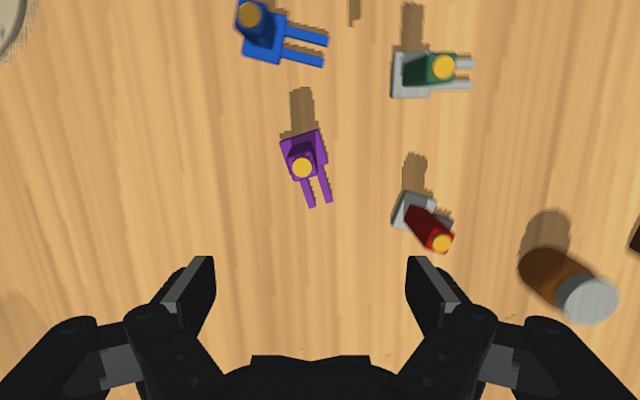

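The wrist view shows the green fork at (430,72), the drift at (425,222) and the look-alikes on the left. I'll move so the fork sits near the image centre.

Request:
jog_arm(motion=[[0,-0.015,0,0.036,0],[0,-0.015,0,0.036,0],[0,-0.015,0,0.036,0],[0,0,0,0,0]])

```text
time_s: 2.1
tcp_pos: [0.4922, -0.1818, 0.2528]
ee_rot: [[-0.035, 0.003, 0.999], [-0.999, 0.001, -0.035], [-0.001, -1.0, 0.003]]
force: [-1.2, -0.2, 0.4]
opening: 0.0851
```

```bash
python3 snap.py wrist2
python3 - <<'E'
from h import *
i,K,E=cam('pics/wrist2.npz')
from numpy import array
p=proj((.4895,-.1279,.05),K,E);print(p)
u,v=int(p[0]),int(p[1]);u0,v0=u-90,max(0,v-65)
print(u0,v0)
a=cv2.resize(i[v0:v0+140,u0:u0+190],None,fx=4,fy=4,interpolation=cv2.INTER_CUBIC);cv2.imwrite('pics/z4.png',a[:,:,::-1])
E
```

```text
2.1 [ 0.4922 -0.1818  0.2528] [[-0.035, 0.003, 0.999], [-0.999, 0.001, -0.035], [-0.001, -1.0, 0.003]] 0.08509085660935038 [-1.2 -0.2  0.4] [-28.  11.  92.   0.  76. -26.]
[305.04978087 122.6451638 ]
215 57
```

View pics/z4.png

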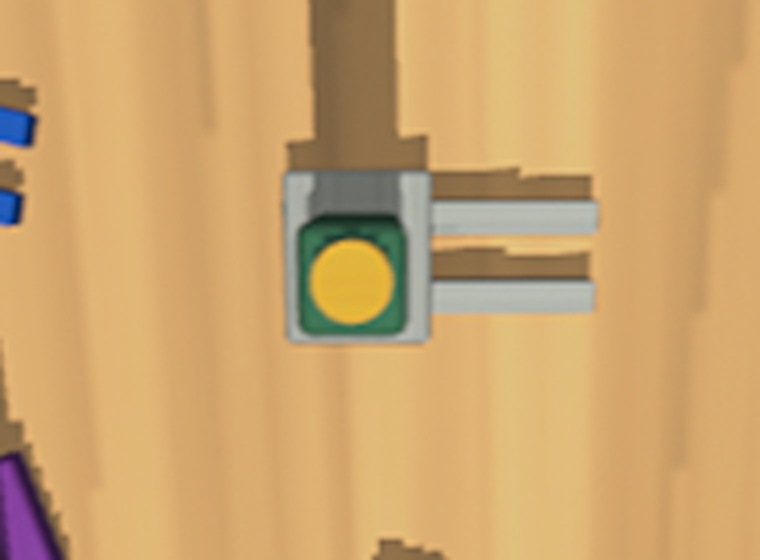

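```bash
cat > m2.py <<'E'
from h import *
exec(open('m1.py').read().split("P=np.array([bl")[0].split('i,K,E')[0])
def fit(L,P):
    lc=L.mean(0);pc=P.mean(0);a=L-lc;b=P-pc
    th=np.arctan2((a[:,0]*b[:,1]-a[:,1]*b[:,0]).sum(),(a*b).sum())
    R=np.array([[np.cos(th),-np.sin(th)],[np.sin(th),np.cos(th)]]);o=pc-R@lc
    return th,R,o,(P-(L@R.T+o))*1e3
i,K,E=cam('pics/wrist2.npz')
Z=lambda x,y:(215+(x+.5)/4-.5,57+(y+.5)/4-.5)
FP=[((285,171),.014,(-20,23)),((431,171),.014,(20,23)),((430,342),.014,(20,-23)),((287,342),.014,(-20,-23)),((598,217),.012,(65,10.5)),((595,296),.012,(65,-10.5)),((351,280),.092,(0,0))]
P=np.array([ray(Z(*p),z,K,E)[:2] for p,z,_ in FP]);L=np.array([l for _,_,l in FP])/1e3
th,R,o,r=fit(L,P);print('fork',np.degrees(th),o,r.round(1).tolist())
E
python3 m2.py
```

```text
fork -1.9078878674797308 [ 0.48795994 -0.12852051] [[0.9, -0.6], [-0.4, -0.6], [-0.2, 0.5], [0.4, 0.5], [-0.3, 0.0], [-0.1, 0.1], [-0.3, 0.1]]
```

The crop shows the fork's foot corners and tine tips cleanly. The fit residuals are under 1 mm, and the result agrees with the top view within 2 mm. Next I'll centre over it and start down.

Request:
jog_arm(motion=[[0,-0.026,0,-0.003,0],[0,-0.027,0,-0.003,0],[0,0,0.03,0,0],[0,0,0.03,0,0],[0,0,0.03,0,0],[0,0,0,0,0],[0,0,0,0,0]])

```text
time_s: 2.85
tcp_pos: [0.4834, -0.1302, 0.1636]
ee_rot: [[-0.037, -0.001, 0.999], [-0.999, 0.0, -0.037], [-0.0, -1.0, -0.001]]
force: [0.9, 0.8, -0.2]
opening: 0.0854
```

```bash
python3 snap.py wrist3
```

```text
2.85 [ 0.4834 -0.1302  0.1636] [[-0.037, -0.001, 0.999], [-0.999, 0.0, -0.037], [-0.0, -1.0, -0.001]] 0.08541408418934418 [ 0.9  0.8 -0.2] [-23.  14. 103.  -0.  63. -21.]
```

View pics/wrist3.png

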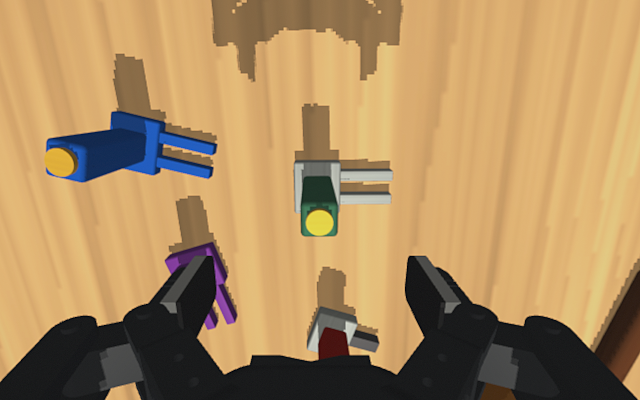

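The fork's handle top is at (319,222), between the fingers and about 4 mm off centre by the readout. I'll correct that, descend and grip.

Request:
jog_arm(motion=[[0,-0.001,0.02,0.004,0],[0,0,0.03,0,0],[0,0,0.03,0,0],[0,0,0.02,0,0],[0,0,0,0,0],[0,0,0,0,0]])

```text
time_s: 3.5
tcp_pos: [0.4894, -0.1297, 0.0648]
ee_rot: [[-0.036, 0.002, 0.999], [-0.999, -0.001, -0.036], [0.001, -1.0, 0.002]]
force: [0.9, -0.5, 0.8]
opening: 0.0855
```

Request:
jog_arm(motion=[[255,0,0,0,0],[255,0,0,0,0],[255,0,0,0,0],[255,0,0,0,0],[255,0,0,0,0],[255,0,0,0,0],[255,0,0,0,0],[255,0,0,0,0],[255,0,0,0,0],[255,0,0,0,0]], grip_force=60)

```text
time_s: 4.5
tcp_pos: [0.4888, -0.1292, 0.0639]
ee_rot: [[-0.036, 0.001, 0.999], [-0.999, -0.001, -0.036], [0.001, -1.0, 0.001]]
force: [0.5, 0.9, 6.1]
opening: 0.0236
```

```bash
python3 snap.py wrist4
```

```text
4.5 [ 0.4888 -0.1292  0.0639] [[-0.036, 0.001, 0.999], [-0.999, -0.001, -0.036], [0.001, -1.0, 0.001]] 0.02360810097775351 [0.5 0.9 6.1] [-23.  20. 110.  -0.  49. -21.]
```

View pics/wrist4.png

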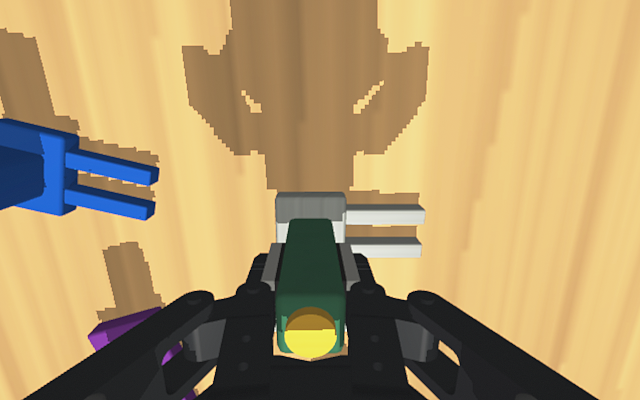

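The fork is gripped along x with a 23.6 mm opening, and it looks square in the picture. Next I'll lift, turn to the bracket's yaw and view the bracket.

Request:
jog_arm(motion=[[255,0,-0.01,0,0],[255,0,-0.03,0,0],[255,0,-0.04,0,0],[255,0,-0.04,0,0],[255,0,-0.03,0,0],[255,-0.03,0,-0.01,0],[255,-0.04,0,-0.01,0],[255,-0.03,0,-0.01,0],[255,-0.02,0,0,0],[255,0,0,0,0]])

```text
time_s: 5.55
tcp_pos: [0.4614, -0.0057, 0.2133]
ee_rot: [[-0.033, -0.001, 0.999], [-0.999, 0.001, -0.033], [-0.001, -1.0, -0.001]]
force: [0.3, -0.8, -1.8]
opening: 0.0233
```

Request:
jog_arm(motion=[[255,0,0,0,-7],[255,0,0,0,-7],[255,0,0,0,-7],[255,0,0,0,0],[255,0,0,0,0]])

```text
time_s: 6.05
tcp_pos: [0.4624, -0.0086, 0.2132]
ee_rot: [[0.322, -0.0, 0.947], [-0.947, -0.0, 0.322], [0.0, -1.0, -0.001]]
force: [-0.4, 0.4, -2.1]
opening: 0.0233
```

```bash
python3 snap.py wrist5 top5
```

```text
6.05 [ 0.4624 -0.0086  0.2132] [[0.322, -0.0, 0.947], [-0.947, -0.0, 0.322], [0.0, -1.0, -0.001]] 0.023324253733223065 [-0.4  0.4 -2.1] [-10.   8. 103.  -0.  69. -28.]
```

View pics/wrist5.png

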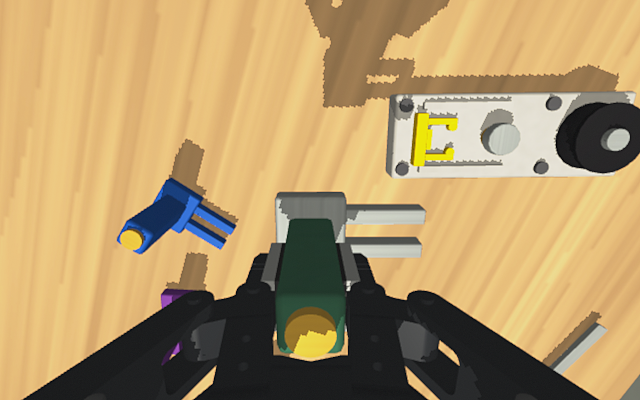

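The wrist view shows the bracket at (390–640, 93–178), the clip at (435,138), the shaft at (500,138) and the fork held square at (345,225). I'll zoom in.

Run:
```python
from h import *
i,_,_=cam('pics/wrist5.npz')
a=cv2.resize(i[80:190,380:580],None,fx=4,fy=4,interpolation=cv2.INTER_CUBIC);cv2.imwrite('pics/z5.png',a[:,:,::-1])
a=cv2.resize(i[180:290,260:440],None,fx=4,fy=4,interpolation=cv2.INTER_CUBIC);cv2.imwrite('pics/z6.png',a[:,:,::-1])
```

```text
(no output)
```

View pics/z5.png

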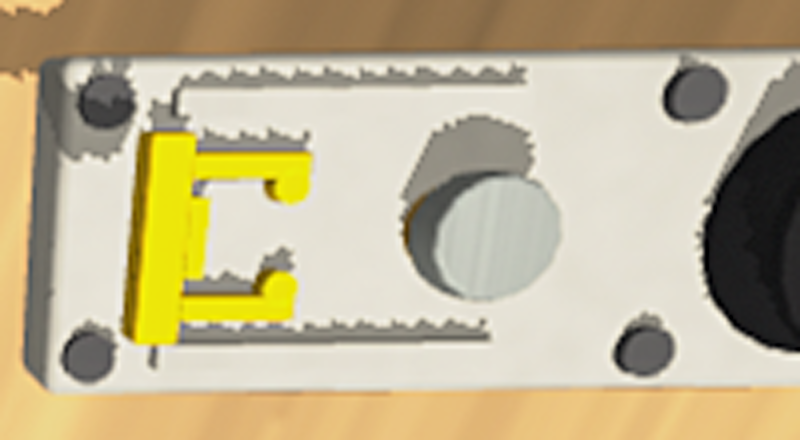

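View pics/z6.png

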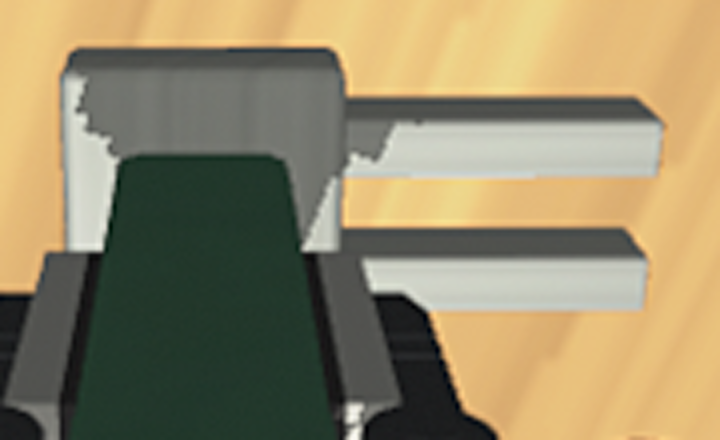

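```bash
cat > m3.py <<'E'
from h import *
from m2 import fit
i,K,E=cam('pics/wrist5.npz')
Z=lambda x,y:(380+(x+.5)/4-.5,80+(y+.5)/4-.5)
F=lambda x,y:(260+(x+.5)/4-.5,180+(y+.5)/4-.5)
W=lambda p,z:ray(Z(*p),z,K,E)[:2]
e1=[W((70,58),.03),W((600,52),.03)];e2=[W((50,390),.03),W((780,385),.03)]
for e in (e1,e2): d=e[1]-e[0];print('edge yaw',np.degrees(np.arctan2(d[1],d[0])))
print('rear width',np.linalg.norm(e1[0]-e2[0]))
L=np.array([[-90,39],[-90,-39],[0,0]])/1e3
P=np.array([e1[0],e2[0],W((497,236),.052)])
th,R,o,r=fit(L,P);print('bracket',np.degrees(th),o,r.round(1).tolist())
loc=lambda P:((P-o)@R*1e3).round(1)
print('clip rear',loc(W((152,133),.042)),loc(W((134,343),.042)),'jaw tips',loc(W((311,153),.037)),loc(W((294,318),.037)))
print('ribs end',loc(W((524,68),.036)),loc(W((488,320),.036)))
t=.2132-.064+.012
T=np.array([ray(F(*p),t,K,E)[:2] for p in [(661,121),(658,177),(646,258),(643,310)]])
L=np.array([[65,15],[65,6],[65,-6],[65,-15]])/1e3
print(np.linalg.norm(T[0]-T[3]))
tp=np.array([.4624,-.0086]);ya=np.radians(18.78);RT=np.array([[np.cos(ya),-np.sin(ya)],[np.sin(ya),np.cos(ya)]])
print('tips in tool(z,-x):',((T-tp)@RT*1e3).round(1).tolist())
E
python3 m3.py
python3 - <<'E'
import sys;sys.path.insert(0,'.')
from h import *
i,_,_=cam('pics/top5.npz')
cv2.imwrite('pics/top5z.png',cv2.resize(i[60:260,180:420],None,fx=3,fy=3,interpolation=cv2.INTER_CUBIC)[:,:,::-1])
E
```

```text
fork -1.9078878674797308 [ 0.48795994 -0.12852051] [[0.9, -0.6], [-0.4, -0.6], [-0.2, 0.5], [0.4, 0.5], [-0.3, 0.0], [-0.1, 0.1], [-0.3, 0.1]]
edge yaw 19.406859380740897
edge yaw 19.192998183400757
rear width 0.07580250243751407
bracket 19.563806401938784 [0.60711928 0.08606119] [[0.8, -0.9], [0.2, 1.2], [-1.0, -0.4]]
clip rear [-73.8  22. ] [-74.  -24.3] jaw tips [-36.5  17. ] [-36. -20.]
ribs end [ 8.4 34.4] [  9.4 -21.2]
0.029394970205513
tips in tool(z,-x): [[64.5, 15.6], [64.9, 7.2], [64.5, -5.4], [64.9, -13.8]]
```

View pics/top5z.png

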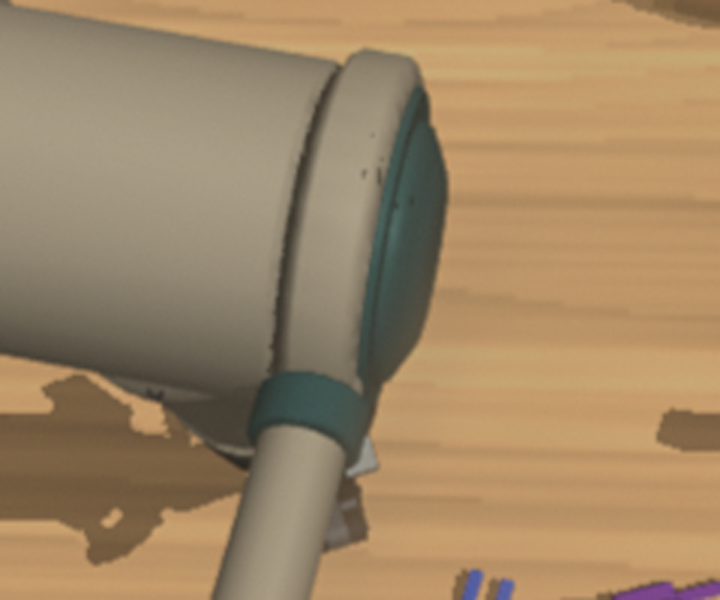

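The bracket is at yaw 19.4° with its origin near (0.607, 0.085). The wrist and top views agree within 2 mm. The clip's rear is at x = -74 mm, so it is 48 mm short and in range. In the tool frame the tine tips are at +64.7 mm and +0.9 mm lateral, as expected. Next I'll stage the fork behind the clip.

Request:
jog_arm(motion=[[255,-0.02,0,0.009,-0.5],[255,-0.02,0,0.008,0],[255,0,0,0,0],[255,0,0.03,0,0],[255,0,0.03,0,0],[255,0,0.03,0,0],[255,0,0.02,0,0],[255,0,0,0,0],[255,0,0,0,0]])

```text
time_s: 7.05
tcp_pos: [0.4658, 0.0348, 0.1035]
ee_rot: [[0.332, -0.0, 0.943], [-0.943, -0.0, 0.332], [0.0, -1.0, -0.0]]
force: [-0.3, -0.2, -1.5]
opening: 0.0234
```

```bash
python3 snap.py wrist6 side6
python3 - <<'E'
from h import *
i,_,_=cam('pics/side6.npz')
cv2.imwrite('pics/side6z.png',cv2.resize(i[160:290,150:350],None,fx=4,fy=4,interpolation=cv2.INTER_CUBIC)[:,:,::-1])
E
```

```text
7.05 [0.4658 0.0348 0.1035] [[0.332, -0.0, 0.943], [-0.943, -0.0, 0.332], [0.0, -1.0, -0.0]] 0.02341519206180244 [-0.3 -0.2 -1.5] [ -4.  15. 112.  -0.  53. -24.]
```

View pics/wrist6.png

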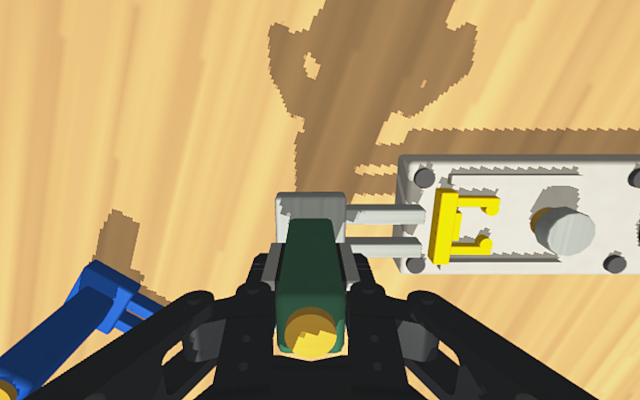

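View pics/side6z.png

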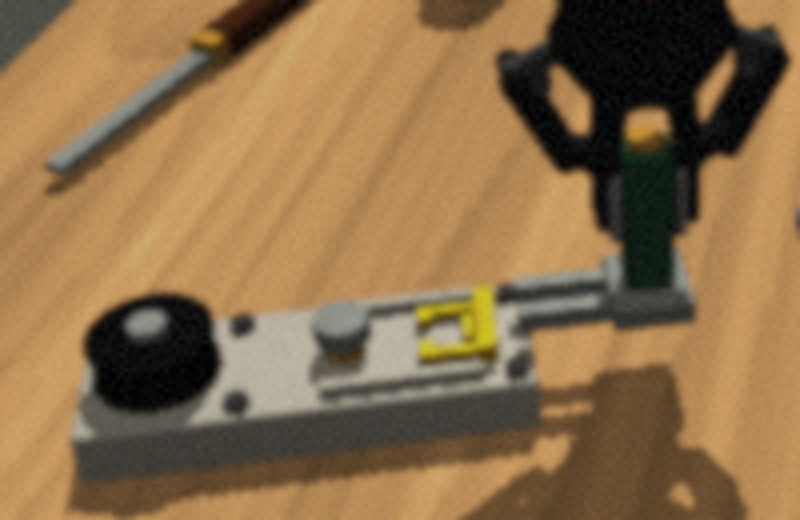

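The wrist view shows the tines at (420,231), centred behind the clip's bridge at (437,227). The side view shows the fork upright and level, just above the deck. I'll lower 6 mm and start pushing.

Request:
jog_arm(motion=[[255,0,0.003,0,0],[255,0,0.003,0,0],[255,0,0,0,0],[255,0,0,0.005,0],[255,0,0,0.005,0],[255,0,0,0.005,0],[255,0,0,0.005,0],[255,0,0,0.005,0],[255,0,0,0,0],[255,0,0,0,0]])

```text
time_s: 8.15
tcp_pos: [0.4892, 0.0438, 0.0972]
ee_rot: [[0.333, -0.0, 0.943], [-0.943, -0.0, 0.333], [0.0, -1.0, -0.0]]
force: [-0.2, -0.2, -1.5]
opening: 0.0234
```

```bash
python3 snap.py wrist7 side7
python3 - <<'E'
from h import *
i,_,_=cam('pics/side7.npz')
cv2.imwrite('pics/side7z.png',cv2.resize(i[160:290,150:350],None,fx=4,fy=4,interpolation=cv2.INTER_CUBIC)[:,:,::-1])
E
```

```text
8.15 [0.4892 0.0438 0.0972] [[0.333, -0.0, 0.943], [-0.943, -0.0, 0.333], [0.0, -1.0, -0.0]] 0.02342428690683938 [-0.2 -0.2 -1.5] [ -3.  17. 110.  -0.  53. -22.]
```

View pics/wrist7.png

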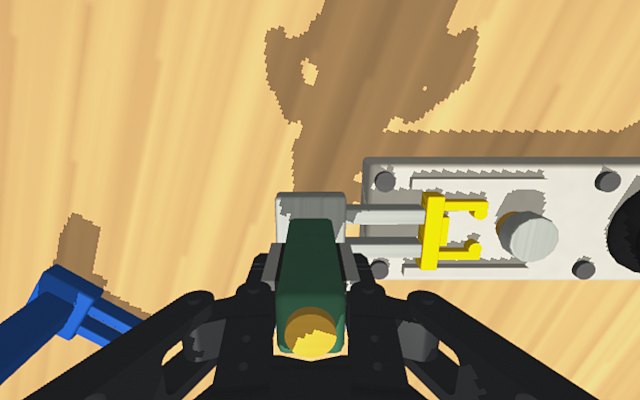

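View pics/side7z.png

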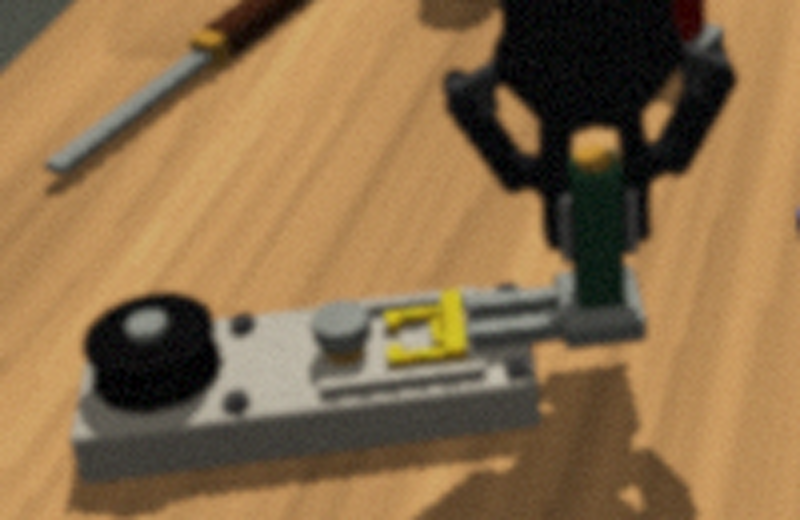

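The clip has advanced about 14 mm and is still square and centred, with the shaft at (530,235). I'll keep pushing.

Request:
jog_arm(motion=[[255,0,0,0.004,0],[255,0,0,0.004,0],[255,0,0,0.004,0],[255,0,0,0.004,0],[255,0,0,0.003,0],[255,0,0,0.003,0],[255,0,0,0.002,0],[255,0,0,0.002,0],[255,0,0,0.002,0],[255,0,0,0,0]])

```text
time_s: 9.25
tcp_pos: [0.5075, 0.0512, 0.0964]
ee_rot: [[0.335, -0.017, 0.942], [-0.942, -0.004, 0.335], [-0.002, -1.0, -0.018]]
force: [-14.6, -6.6, 9.9]
opening: 0.0234
```

Request:
jog_arm(motion=[[255,0,0,0.002,0],[255,0,0,0.002,0],[255,0,0,0.001,0],[255,0,0,0,0]])

```text
time_s: 9.65
tcp_pos: [0.521, 0.0548, 0.0974]
ee_rot: [[0.333, 0.002, 0.943], [-0.943, 0.0, 0.333], [0.0, -1.0, 0.002]]
force: [-1.2, 0.2, -1.8]
opening: 0.0233
```

```bash
python3 snap.py wrist8 side8
python3 - <<'E'
from h import *
i,_,_=cam('pics/side8.npz')
cv2.imwrite('pics/side8z.png',cv2.resize(i[160:290,150:350],None,fx=4,fy=4,interpolation=cv2.INTER_CUBIC)[:,:,::-1])
E
```

```text
9.65 [0.521  0.0548 0.0974] [[0.333, 0.002, 0.943], [-0.943, 0.0, 0.333], [0.0, -1.0, 0.002]] 0.02331752938759873 [-1.2  0.2 -1.8] [ -2.  19. 106.   0.  55. -21.]
```

View pics/wrist8.png

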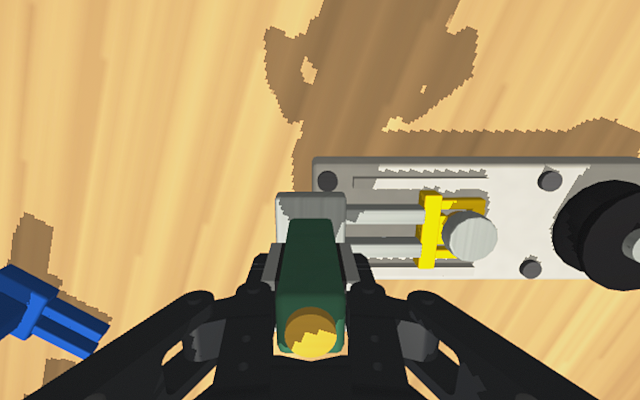

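View pics/side8z.png

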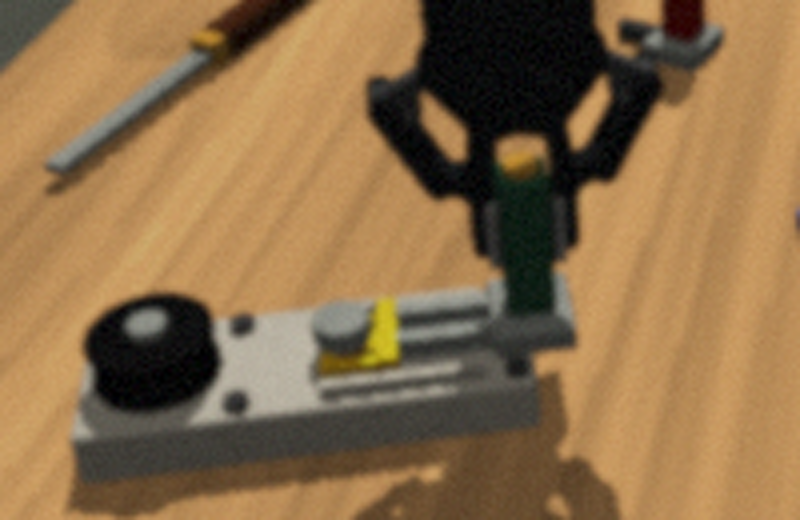

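The clip snapped: the bridge now sits against the shaft head and the force dropped to near zero. I'll press a little further to confirm the firm stop.

Request:
jog_arm(motion=[[255,0,0,0.002,0],[255,0,0,0.002,0],[255,0,0,0.002,0],[255,0,0,0.002,0],[255,0,0,0,0],[255,0,0,0,0]])

```text
time_s: 10.35
tcp_pos: [0.522, 0.0556, 0.0968]
ee_rot: [[0.334, -0.013, 0.942], [-0.943, -0.004, 0.334], [-0.001, -1.0, -0.013]]
force: [-12.6, -7.3, 6.9]
opening: 0.0232
```

Request:
jog_arm(motion=[[255,0,0,0.002,0],[255,0,0,0.002,0],[255,0,0,0.002,0],[255,0,0,0,0],[255,0,0,0,0]])

```text
time_s: 10.85
tcp_pos: [0.5226, 0.0561, 0.0965]
ee_rot: [[0.335, -0.023, 0.942], [-0.942, -0.007, 0.335], [-0.001, -1.0, -0.024]]
force: [-20.6, -11.8, 14.3]
opening: 0.0231
```

```bash
python3 snap.py wrist9
python3 - <<'E'
from h import *
i,_,_=cam('pics/wrist9.npz')
cv2.imwrite('pics/z9.png',cv2.resize(i[140:300,300:500],None,fx=3.7,fy=3.7,interpolation=cv2.INTER_CUBIC)[:,:,::-1])
E
```

```text
10.85 [0.5226 0.0561 0.0965] [[0.335, -0.023, 0.942], [-0.942, -0.007, 0.335], [-0.001, -1.0, -0.024]] 0.023075316739485246 [-20.6 -11.8  14.3] [ -1.  20. 104.  -1.  57. -20.]
```

View pics/z9.png

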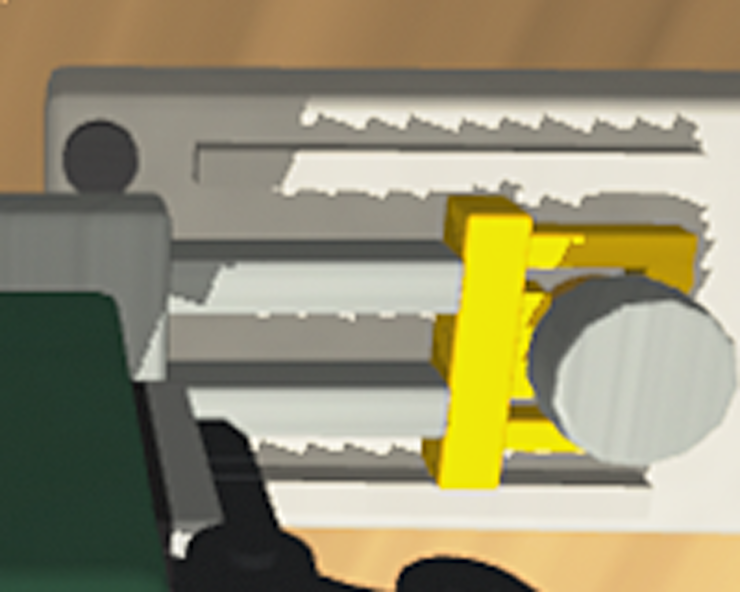

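The press met a firm stop at about 24 N with the tines at x ≈ -25 mm. The picture shows the clip's bridge tight against the shaft and its jaws either side of the shaft. I'll withdraw straight back and look.

Request:
jog_arm(motion=[[255,0,0,-0.005,0],[255,0,0,-0.005,0],[255,0,0,-0.005,0],[255,0,0,-0.015,0],[255,0,0,-0.02,0],[255,0,0,-0.03,0],[255,0,0,-0.02,0],[255,0,-0.03,0,0],[255,0,-0.04,0,0],[255,0,-0.03,0,0]])

```text
time_s: 11.9
tcp_pos: [0.441, 0.0261, 0.1999]
ee_rot: [[0.333, 0.006, 0.943], [-0.943, 0.0, 0.333], [0.002, -1.0, 0.005]]
force: [0.8, -0.5, -1.5]
opening: 0.0234
```

```bash
python3 snap.py wrist10
python3 - <<'E'
from h import *
i,K,E=cam('pics/wrist10.npz')
p=proj((.6,.08,.03),K,E);print(p);v,u=int(p[1]),int(p[0]);v0=max(0,v-60);u0=min(480,u-100);print(u0,v0)
cv2.imwrite('pics/z10.png',cv2.resize(i[v0:v0+130,u0:u0+160],None,fx=4.4,fy=4.4,interpolation=cv2.INTER_CUBIC)[:,:,::-1])
i,K,E=cam('pics/top0.npz')
hsv=cv2.cvtColor(i,cv2.COLOR_RGB2HSV)
for n,lo,hi in[('blue',(110,120,60),(125,255,255)),('purple',(130,100,50),(155,255,255))]:
    m=cv2.inRange(hsv,lo,hi);ys,xs=np.nonzero(m);print(n,len(xs),[ray(q,.01,K,E)[:2].round(3) for q in[(xs.min(),ys.min()),(xs.max(),ys.max())]])
E
```

```text
11.9 [0.441  0.0261 0.1999] [[0.333, 0.006, 0.943], [-0.943, 0.0, 0.333], [0.002, -1.0, 0.005]] 0.023364203043439367 [ 0.8 -0.5 -1.5] [ -6.   6. 107.   0.  67. -25.]
[489.87215563 186.18315765]
389 126
blue 240 [array([ 0.401, -0.067]), array([ 0.317, -0.109])]
purple 377 [array([ 0.399, -0.182]), array([ 0.35 , -0.266])]
```

View pics/wrist10.png

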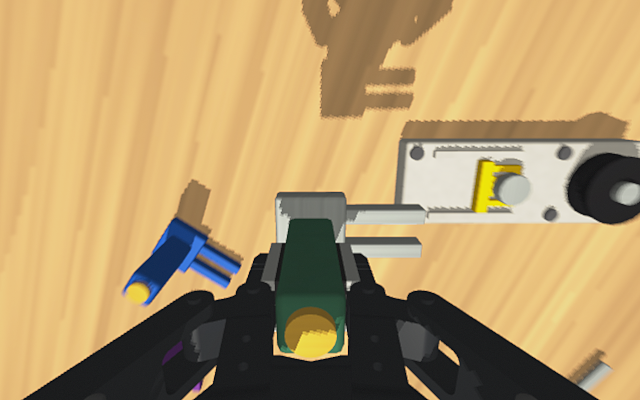

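View pics/z10.png

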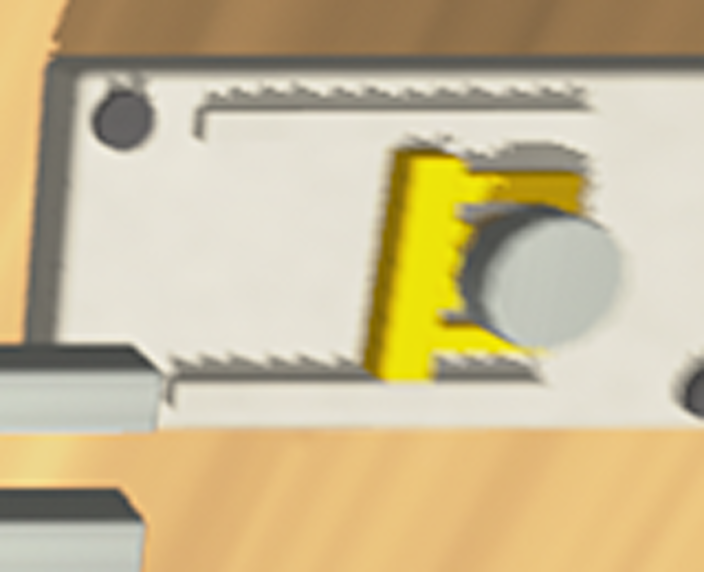

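Run:
```python
from h import *
i,K,E=cam('pics/wrist10.npz')
Z=lambda x,y:(389+(x+.5)/4.4-.5,126+(y+.5)/4.4-.5)
a=np.radians(19.35);R=np.array([[np.cos(a),-np.sin(a)],[np.sin(a),np.cos(a)]])
o=np.array([.6071,.0853])
for n,p,z in[('rearL',(408,152),.042),('rearR',(388,380),.042),('shaft',(552,280),.052),('deckL',(76,70),.03)]:
    print(n,((ray(Z(*p),z,K,E)[:2]-o)@R*1e3).round(1))
```

```text
rearL [-26.7  23.9]
rearR [-23.4 -23.8]
shaft [0.1 0.4]
deckL [-90.2  38.4]
```

Request:
jog_arm(motion=[[255,0.03,0,-0.002,0],[255,0.04,0,-0.002,0],[255,0.04,0,-0.002,0],[255,0.03,0,-0.001,0],[255,0.012,0,0,0],[255,0,0,0,0],[255,0,0,0,0]])

```text
time_s: 12.65
tcp_pos: [0.4828, -0.1186, 0.1971]
ee_rot: [[0.333, -0.0, 0.943], [-0.943, 0.001, 0.333], [-0.001, -1.0, 0.0]]
force: [-1.0, -0.4, -1.4]
opening: 0.0236
```

Request:
jog_arm(motion=[[255,0,0.03,0,0],[255,0,0.04,0,0],[255,0,0.03,0,0],[255,0,0.02,0,0],[255,0,0.01,0,0],[255,0,0,0,0],[255,0,0,0,0]])

```text
time_s: 13.35
tcp_pos: [0.4837, -0.1192, 0.0681]
ee_rot: [[0.334, 0.002, 0.943], [-0.943, -0.0, 0.334], [0.001, -1.0, 0.001]]
force: [0.5, -0.0, -1.8]
opening: 0.0234
```

The clip's rear measures -25 mm on average (home is -26), with the shaft at (0.1, 0.4). That means it is home. Next I'll lower the fork the last few mm.

Request:
jog_arm(motion=[[255,0,0.002,0,0],[255,0,0.001,0,0],[255,0,0.001,0,0],[255,0,0,0,0],[255,0,0,0,0]])

```text
time_s: 13.85
tcp_pos: [0.4835, -0.1198, 0.0639]
ee_rot: [[0.333, 0.001, 0.943], [-0.943, -0.0, 0.333], [0.001, -1.0, 0.001]]
force: [0.1, 0.3, 2.8]
opening: 0.0234
```

The force reading changed from -1.8 to +2.8 N, so the fork is standing on the bench. I'll release.

Request:
jog_arm(motion=[[130,0,0,0,0],[100,0,0,0,0],[60,0,0,0,0],[0,0,0,0,0],[0,0,0,0,0],[0,0,0,0,0],[0,0,0,0,0]])

```text
time_s: 14.55
tcp_pos: [0.483, -0.1196, 0.0633]
ee_rot: [[0.333, -0.0, 0.943], [-0.943, -0.0, 0.333], [0.0, -1.0, -0.0]]
force: [0.1, -1.1, 1.2]
opening: 0.0853
```

```bash
python3 snap.py wrist11
```

```text
14.55 [ 0.483  -0.1196  0.0633] [[0.333, -0.0, 0.943], [-0.943, -0.0, 0.333], [0.0, -1.0, -0.0]] 0.08531244782374138 [ 0.1 -1.1  1.2] [-22.  20. 111.  -0.  49. -41.]
```

View pics/wrist11.png

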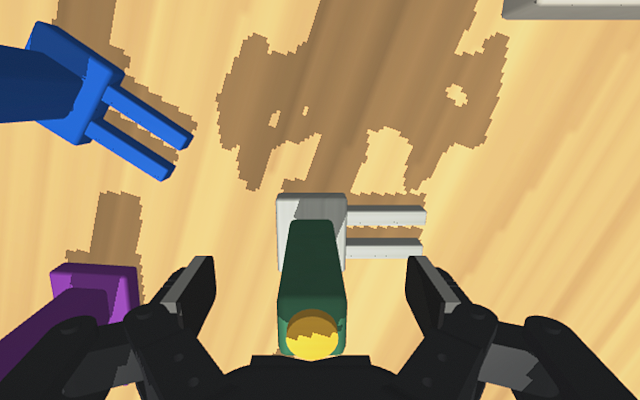

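The fork stands free between the open fingers. I'll go straight up, then back out of the way.

Request:
jog_arm(motion=[[0,0,-0.02,0,0],[0,0,-0.03,0,0],[0,0,-0.04,0,0],[0,0,-0.05,0,0],[0,0,-0.04,0,0],[0,0,-0.02,0,0],[0,0.04,0,0,0],[0,0.05,0,0,0],[0,0.05,0,0,0],[0,0.05,0,0,0]])

```text
time_s: 15.6
tcp_pos: [0.5466, -0.3003, 0.2635]
ee_rot: [[0.333, 0.001, 0.943], [-0.943, -0.0, 0.333], [0.0, -1.0, 0.0]]
force: [1.3, 0.9, 1.3]
opening: 0.0854
```

Request:
jog_arm(motion=[[0,0.05,0,-0.01,0],[0,0.05,0,-0.01,0],[0,0.04,0,-0.03,0],[0,0.02,0,-0.03,0],[0,0,0,0,0],[0,0,0,0,0]])

```text
time_s: 16.2
tcp_pos: [0.5232, -0.4749, 0.2627]
ee_rot: [[0.331, -0.0, 0.944], [-0.944, 0.001, 0.331], [-0.001, -1.0, 0.0]]
force: [0.2, 0.7, -0.7]
opening: 0.0854
```

```bash
python3 snap.py top12 side12
python3 - <<'E'
from h import *
i,_,_=cam('pics/top12.npz')
a=cv2.resize(i[75:305,200:480],None,fx=2.8,fy=2.6,interpolation=cv2.INTER_CUBIC)
cv2.imwrite('pics/z12.png',a[:,:,::-1])
i,_,_=cam('pics/side12.npz')
cv2.imwrite('pics/z13.png',cv2.resize(i[130:290,160:420],None,fx=3,fy=3,interpolation=cv2.INTER_CUBIC)[:,:,::-1])
E
```

```text
16.2 [ 0.5232 -0.4749  0.2627] [[0.331, -0.0, 0.944], [-0.944, 0.001, 0.331], [-0.001, -1.0, 0.0]] 0.08536628495994589 [ 0.2  0.7 -0.7] [-48.  27.  67.   0.  86. -67.]
```

View pics/z12.png

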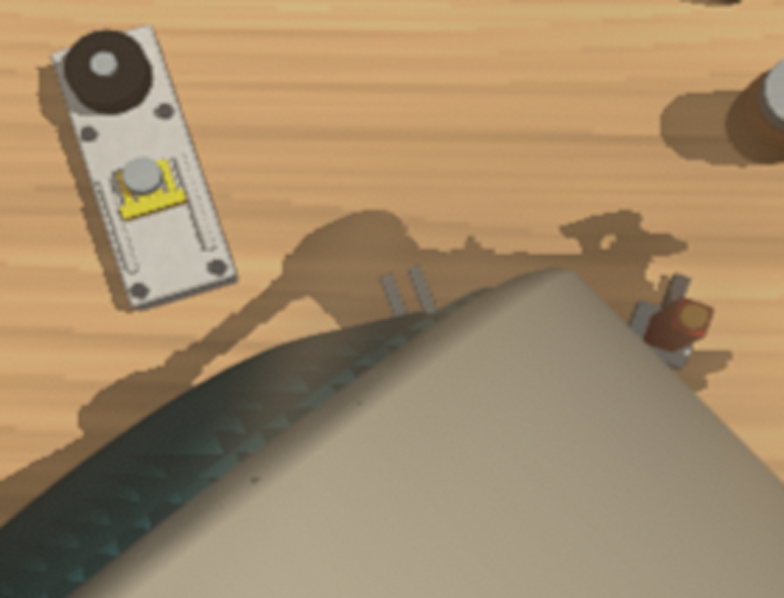

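View pics/z13.png

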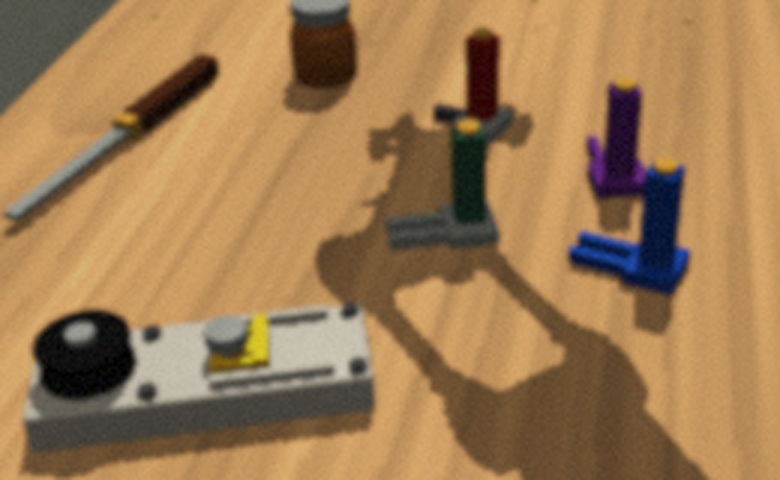

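The side view shows the fork upright and clear of the bracket, with the drift and the look-alikes standing. The top view shows the clip round the shaft. I'll do one last clip measurement from the top view, then hand in.

Run:
```python
from h import *
i,K,E=cam('pics/top12.npz')
a=np.radians(19.35);R=np.array([[np.cos(a),-np.sin(a)],[np.sin(a),np.cos(a)]]);o=np.array([.6071,.0853])
for p in [(123,218),(187,201)]:
    print(((ray((200+p[0]/2.8,75+p[1]/2.6),.042,K,E)[:2]-o)@R*1e3).round(1))
from station import *
print(sign_off())
```

```text
[-25.7  22.5]
[-27.3 -24.2]
the job is handed in; nothing more can be done
None
```

I pushed the clip home with the green fork until it snapped round the shaft's groove, then stood the fork upright on the bench at about (0.483, -0.120). I handed in at about 16.3 s.

- **Clip:** while pressed it met a firm stop at about 24 N. After release its rear face measured -25.7 and -27.3 mm at its two corners from the top camera (home is -26). The wrist camera gave -26.7 and -23.4 mm, within measurement error.
- **Fork:** the last side view shows it upright and clear of the bracket.
- **Other tools:** the drift and the blue and purple look-alikes are still standing where they were in that view. The gripper never touched the clip.
- **Disagreement:** the side camera's early position fixes were up to 12 mm off the top camera's. I relied on the wrist and top views, which agreed within about 2 mm.

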